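Make the bench supply safe: dial to zero, shorting link on

TASK

Make the variable supply safe: first turn its dial knob anticlockwise all the way back to the zero stop, then take the brass shorting link with the red grip out of the blue parts bin and lay it across the two output terminals on the supply's rear deck, down in both forks with its grip on top. Leave the knob at zero, leave the other parts in the bin, and do not disturb the other things on the bench.

Things in the scene. Friction and masses are not known exactly. Their poses are not given: they have to be found in the camera images.
- console: Grey bench supply, fixed, 260 x 260 mm. Origin: centre of its underside; x points from its sloped front to its rear, z up. The front 170 mm is a face sloping up from 45 mm high at the front edge to 107 mm (0.35 rad from level), looking forward and up; the rear 90 mm is a flat deck 107 mm high.
- knob: Dial knob on the sloped face. Origin on its axis at the face's level; z is the turning axis, out of the face; x lies along its red pointer. Black skirt (radius 32, up to 8 mm above the face), grey bar grip 46 mm along x, 14 wide, 8 to 35 mm above the face. Turns 5 rad clockwise (seen from outside) from its zero stop; starts 1.7 to 3.4 rad from it. Light friction, stays where left.
- pointer_tip (a point): Tip of the knob's red pointer, 46 mm from the axis and 6 mm above the face; turns with the knob. Its axes are those of the knob.
- zero_mark (a point): Where the pointer tip stands when the knob is against its zero stop: 46 mm from the axis, 6 mm above the face, in line with the first tick and the red stud at the dial's lower left (seen from the supply's front). Fixed. Axes of the face: z out of it, x up the slope.
- cradle (a point): Middle between the two output terminals on the rear deck, level with the floor of their forks (121 mm above the bench). Axes as the supply's. The terminals (red and black collars, steel forks) stand 35 mm either side along y. Fork slots run along y: 12 mm long, 16 mm wide, flared on top, prongs up to 21 mm above the slot floor.
- bin: Blue open parts bin, 260 x 220 x 45 mm, walls and floor 5 mm thick. Origin: centre of its underside.
- link: Shorting link, the part to pick: brass bar 100 x 10 x 10 mm along its y axis, red grip block round its middle, 36 mm along y, 16 wide along x, 26 high from the bar's underside. Origin: centre of the underside; z up through the grip. About 120 g. Lies in the bin, grip up.
- spare: Another link of the same shape, steel bar with a black grip; not wanted. Origin and axes as the brass link. In the bin.
- heatsink: Aluminium finned heatsink 34 x 60 (y) x 21 mm, in the bin. Origin: centre of the underside.
- resistor1: White ceramic resistor 50 (x) x 12 x 12 mm, in the bin. Origin: centre of the underside.
- resistor2: White ceramic resistor like the other, in the bin.
- meter: Yellow hand multimeter lying on the bench, 85 x 165 (y) x 40 mm. Origin: centre of the underside.
- spool: Green solder spool standing on the bench, diameter 56, height 50 mm. Origin: centre of the underside.
- mug: Blue mug, diameter 80, height 90 mm. Origin: centre of the underside.
- driver: Orange screwdriver lying on the bench, about 200 mm long along x.
Mind the look-alikes: they are no part of the job. Leave any green or turquoise look-alike of the link alone.

How it is judged (in metres and radians):
On the way, in this order (a step that is already met when the one before it is completed fails the run):
1. the knob is back against its zero stop (pointer tip within 2.5 mm of the zero mark) (distance between pointer_tip and zero_mark below 0.0025 m), for 0.2 s.
2. the brass link lies down in both forks (x of link in the frame of cradle between -0.006 and 0.006 m and y of link in the frame of cradle between -0.012 and 0.012 m and z of link in the frame of cradle between -0.004 and 0.004 m and angle between the y axis of link and the y axis of cradle, either way round below 0.12 rad and angle between link's own z axis and vertical below 0.12 rad), for 0.2 s.
At the end, for the whole second after the job is handed in: Pointer tip within 2.5 mm of the zero mark; brass link at rest in both forks, grip up: origin within 6 mm of the cradle point across the slots, 12 mm along, 4 mm in height, within 0.12 rad of the slots' line and of upright; the other four parts in the bin (all of step 2 and distance between pointer_tip and zero_mark below 0.0025 m and linear speed of link below 0.02 m/s and horizontal distance between each of spare, heatsink, resistor1, resistor2 and bin below 0.17 m and z of each of spare, heatsink, resistor1, resistor2 in the frame of bin below 0.04 m); the robot touches nothing.
It fails at once if a bystander on the bench is moved more than 30 mm (distance of any of meter, spool, mug, driver from where it was at the start of the episode above 0.03 m).
It fails at once if a wrong part is lifted out of the bin (z of any of spare, heatsink, resistor1, resistor2 in the frame of bin above 0.08 m).
It also fails if it takes over 72 s, if anything falls off the work surface, if the arm or the gripper's body presses on something with over 40 N, if the wrist force passes 120 N, or if a joint passes its speed limit or range.

ROBOT

A 6-joint arm with a two-finger parallel gripper is mounted at the origin on the work surface. World frame = base frame: x ahead of the robot, y to its left, z up, the work surface at z = 0. Lengths are in mm, angles in rad, forces in N, time in s.
With the tool pointing down it reaches from about 400 to 925 mm from the base axis. Payload 12.5 kg.
Tool frame: the origin (TCP) lies midway between the tips of the shut fingers; the grasp point (between the pads) lies 19 mm behind it; z points along the fingers, y is the line along which they close (so a half turn about z gives the same grasp; the last joint's range is limited). The gripper opens to 95 mm and grips with 3 to 60 N. Pads are 20 mm wide; open, the fingers measure 119 mm over their backs; the gripper's body (75 mm by 180 mm) begins 59 mm behind the grasp point.
Start: joints at [-1.363, 0.491, 1.559, -0, 1.092, -0.106], TCP at [192.945, -594.491, 214.661] pointing down, gripper open.
Joint ranges: [-3.1, 3.1], [-0.84, 2.19], [0.05, 2.79], [-1.13, 4.28], [0.06, 2.93], [-2.69, 2.69]. Speed limits (rad/s): [2.22, 2.22, 2.79, 3.14, 3.14, 3.14].

INTERFACE

Orientations are given as [roll, pitch, yaw] about the fixed x, y, z axes, in that order (R = Rz(yaw) Ry(pitch) Rx(roll)).
In Python, from cell import env gives the robot as it stands.
- The arm moves only by the tool carry_out, never from a script. Its argument "series" is a list of rows, each a list of 4 numbers: the shift along the world's x, y, z normalised to -1 to 1, where 1 is 5 cm, then the turn about the world's z normalised to -1 to 1, where 1 is 6 degrees. In form: [[x, y, z, turn], ...]. A call has exactly 5 rows; each row shifts and turns the commanded pose from where the row before left it; what a row does not reach is not made up. A row lasts 1/10 s, in which the tool goes at most 50 mm and 8.59 degrees, less where a joint would pass 70% of its speed; a pose out of reach is approached as far as the arm can. A call with a number of a shift or a turn outside -1 to 1 is refused whole. A call with a gripper value outside its range is refused whole. "fingers" is the closure, from -1 (fully open) to 1 (shut), set as the call begins (left out, the last holds). The fingers move at their own pace and stop on an object; the grip force is fixed at half the most. Time passes only in rows, so rows that do not move let the fingers close, or fill a call up. It gives the time, the measured TCP pose, the force, the opening and the grip force at its end, in the units of the state.
- env.state(): the state, without advancing time (a new reading comes with each control period).
- env.read_camera(name): name is "scene" or "side" or "wrist"; returns the picture (384x512x3 uint8, red, green, blue); there is no depth.
- env.calibration(name): a dict with "K" (3x3 intrinsics, pixels), "pose" (4x4, takes a point from camera to world coordinates). Camera axes: x right, y down, z forward; pixel columns grow to the right and rows downward; lengths in mm; the calibration is good to about 2 mm. A picture is of the moment at which its call begins: read the wrist's pose just before it. calibration takes no time and is no camera call; for the wrist camera it gives the pose at the moment of the call.
- env.job_done(): hands the job in; it is judged then, once.
Trained networks look in the newest picture that a camera, given by its name, has taken for a name from the list of things; names that differ only in an ending like _2 or _b are one class to them, and where a whole thing is asked for, a point or a joint stands for the part that bears it (a point fixed in the world has none). Each returns a list of dicts, best first, with "conf" (0 to 1); they miss things now and then, are a little off and sometimes report something else, mostly with a low value. They report only what shows in the picture. A call takes as long as a camera call. They do not tell look-alikes from the thing itself.
- env.look_for(camera, label): "position" ([row, column] as shares, 0 to 1, of the picture: columns of its width, rows of its height, amid what is visible of it).
The state is a dict: "t": time; "joints": joint angles; "qvel": joint speeds; "tau": joint torques, N m; "eef_pos": TCP position; "tcp_rot": TCP orientation; "ft_force": force on the tool from outside, world axes, zero at the start; "moment": the same for the moment, N m; "opening": opening from 0.0 (shut) to 1.0 (fully open); "grip_force": force on a finger pad.
Only numpy, scipy, OpenCV 4.12 (cv2) and the standard library are available. Lean on these libraries where they do the work, as an engineer would, in place of code of your own. Each camera call takes 0.05 s, during which the arm holds its last target. There are 200 camera calls.

## Working session

There is one attempt and no reset: what is moved stays moved. The work goes in short steps, Python scripts to look and compute and a tool call to move; the robot and the scene stay as the last step left them, time stands still between calls to the robot, and variables do not carry over. Pictures are saved under pics/ and viewed, at most 10 in all, crops included, and the job is handed in when it is done.

Besides the shell and the picture viewer there is one more tool, called after ">>>" by a JSON object that holds its "fn" and its "kwargs", one argument or row to a line. carry_out: Moves the arm, as the interface text tells. Its arguments: {"type":"object","properties":{"series":{"type":"array","items":{"type":"array","items":{"type":"number","minimum":-1,"maximum":1}}},"fingers":{"type":"number"}},"required":["series"]}

```bash
mkdir -p pics; ls; python3 - <<'E'
from cell import env
import cv2,numpy as np
a=env.read_camera("scene");b=env.read_camera("side")
cv2.imwrite("pics/a.png",cv2.resize(a[:,:,::-1],(800,600),interpolation=cv2.INTER_CUBIC))
cv2.imwrite("pics/b.png",cv2.resize(b[:,:,::-1],(800,600),interpolation=cv2.INTER_CUBIC))
for c in("scene","side","wrist"):
    k=env.calibration(c);print(c,np.round(k["K"],1).tolist(),np.round(k["pose"],3).tolist())
for c in("scene","side"):
  for l in("console","knob","link","bin","spare"):
    print(c,l,[(np.round(np.array(d["position"])*[384,512]).tolist(),round(d["conf"],2)) for d in env.look_for(c,l)][:3])
print(env.state())
E
```

```text
pics
scene [[474.2, 0.0, 249.3], [0.0, 474.2, 190.3], [0.0, 0.0, 1.0]] [[0.763, 0.457, -0.457, 1303.415], [0.646, -0.529, 0.55, -898.409], [0.009, -0.715, -0.699, 1234.933], [0.0, 0.0, 0.0, 1.0]]
side [[456.9, 0.0, 252.2], [0.0, 456.9, 199.5], [0.0, 0.0, 1.0]] [[-0.899, -0.345, 0.271, 143.516], [-0.438, 0.687, -0.58, 891.238], [0.014, -0.64, -0.768, 1304.014], [0.0, 0.0, 0.0, 1.0]]
wrist [[284.7, 0.0, 255.6], [0.0, 284.7, 189.1], [0.0, 0.0, 1.0]] [[0.308, -0.914, -0.265, 267.765], [-0.951, -0.296, -0.085, -571.072], [-0.001, 0.278, -0.96, 384.088], [0.0, 0.0, 0.0, 1.0]]
scene console [([165.0, 282.0], 0.78)]
scene knob [([149.0, 267.0], 0.66)]
scene link [([211.0, 150.0], 0.71), ([307.0, 230.0], 0.53)]
scene bin [([275.0, 253.0], 0.73), ([243.0, 198.0], 0.57)]
scene spare [([261.0, 206.0], 0.56)]
side console [([268.0, 227.0], 0.86)]
side knob [([268.0, 243.0], 0.63)]
side link [([232.0, 290.0], 0.61), ([139.0, 243.0], 0.59), ([177.0, 281.0], 0.46)]
side bin [([175.0, 279.0], 0.66)]
side spare []
{'t': 0.6, 'joints': array([-1.36259277e+00,  4.90887355e-01,  1.55891931e+00,  1.60814711e-05,
        1.09169753e+00, -1.05600723e-01]), 'qvel': array([ 0.00158242,  0.00017433, -0.0011543 , -0.00063151, -0.00234686,
       -0.00060641]), 'tau': array([-9.55833821e-05, -6.12214279e+01, -2.58355772e+01,  6.93227956e-02,
        4.45501471e-02,  2.01627864e-05]), 'eef_pos': array([ 192.95130044, -594.47931727,  214.6621433 ]), 'tcp_rot': array([ 3.14150318e+00, -4.86749747e-06,  3.13796863e-01]), 'ft_force': array([ 0.46227576, -0.4987267 , -0.76759665]), 'moment': array([-0.00872433, -0.02177989,  0.00473662]), 'grip_force': 0.0, 'opening': 0.998873291048423}
```

View pics/a.png

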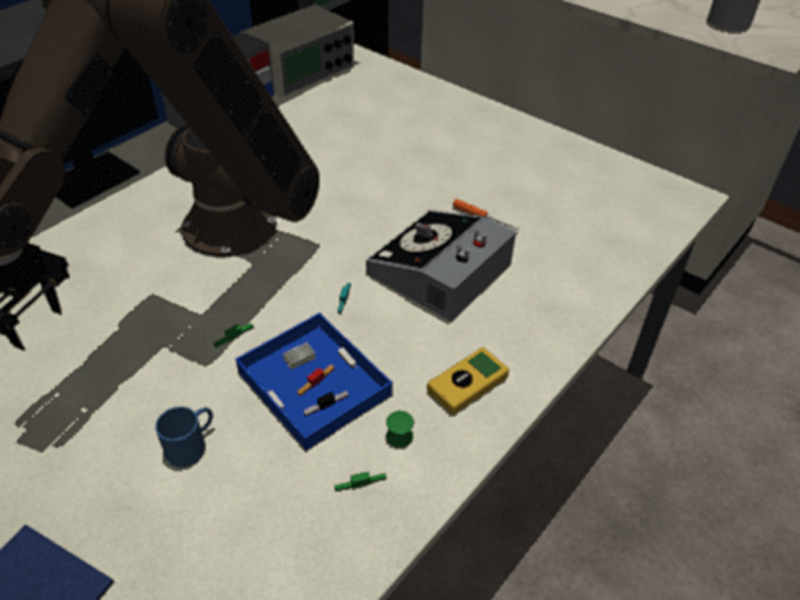

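View pics/b.png

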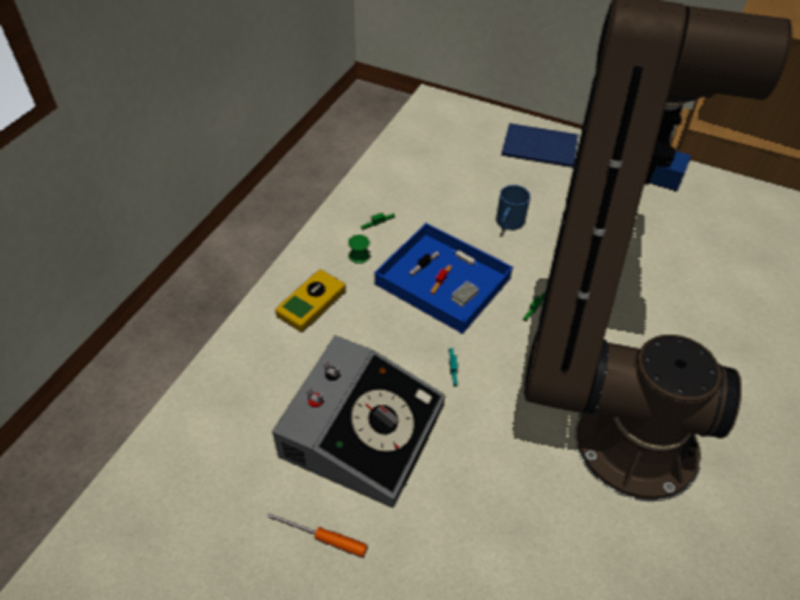

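The scene picture shows the bin with one red-grip brass link (317,376). The side picture shows it at (441,277). The black-grip spare is at (325,401), and the green and turquoise look-alikes lie outside the bin. Only the red one in the bin fits. I'll enlarge the console and the bin next.

```bash
python3 - <<'E'
from cell import env
import cv2,numpy as np
a=env.read_camera("scene");b=env.read_camera("side")
def crop(im,r,c,h,w,s): return cv2.resize(im[r:r+h,c:c+w,::-1],(w*s,h*s),interpolation=cv2.INTER_CUBIC)
cv2.imwrite("pics/c.png",np.hstack([crop(a,120,225,100,110,5)[:, :],][:1]+[]))
A=crop(a,120,230,100,106,4);B=crop(b,210,170,120,120,4)
C=crop(a,195,145,100,110,3)
o=np.zeros((600,800,3),np.uint8)
A=crop(a,125,230,85,110,4);B=crop(b,210,170,115,120,4)   # 440x340 ; 480x460
cv2.imwrite("pics/c.png",np.hstack([np.pad(crop(a,125,230,85,105,3),((0,460-255),(0,0),(0,0))),B]))
cv2.imwrite("pics/d.png",np.hstack([crop(a,195,150,100,105,4)[:360],crop(b,140,235,90,95,4)]))
E
```

```text
(no output)
```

View pics/c.png

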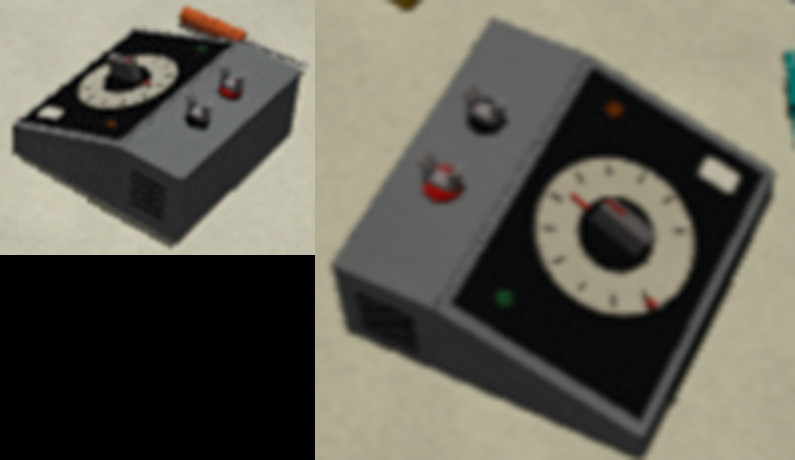

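View pics/d.png

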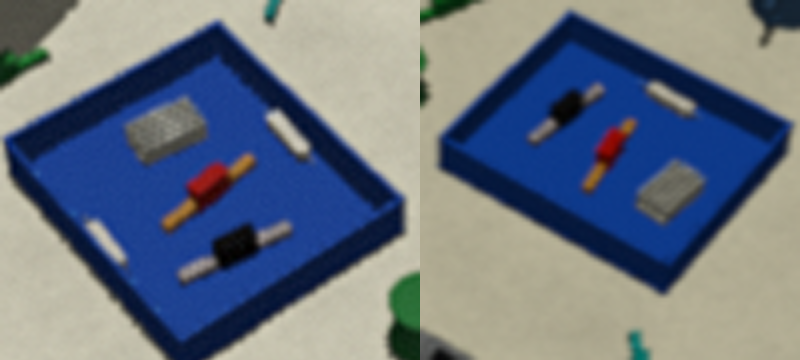

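Crop c shows the pointer's red tip at (578,200), the zero stud at (651,303), the red terminal at (442,180) and the black one at (487,110). Crop d confirms the target: the red-grip brass link in the middle of the bin, at (208,185) and (611,148). The black-grip spare sits beside it. Next I'll fit the poses.

```bash
cat > h.py <<'E'
from cell import env
import cv2,numpy as np
from scipy.optimize import least_squares
CAL={c:(np.array(env.calibration(c)["K"]),np.array(env.calibration(c)["pose"])) for c in("scene","side")}
def proj(c,P,cal=None):
    K,T=cal or CAL[c]; p=(np.asarray(P,float)-T[:3,3])@T[:3,:3]; q=p@K.T; return q[...,:2]/q[...,2:]
def ray(c,uv,cal=None):
    K,T=cal or CAL[c]; d=T[:3,:3]@np.linalg.solve(K,[*uv,1]); return T[:3,3],d
def onplane(c,uv,p0,n,cal=None):
    o,d=ray(c,uv,cal); return o+d*(np.dot(p0-o,n)/np.dot(d,n))
def rz(a): return np.array([[np.cos(a),-np.sin(a),0],[np.sin(a),np.cos(a),0],[0,0,1]])
def tri(c1,u1,c2,u2):
    o1,d1=ray(c1,u1);o2,d2=ray(c2,u2);d1/=np.linalg.norm(d1);d2/=np.linalg.norm(d2)
    s=np.linalg.lstsq(np.c_[d1,-d2],o2-o1,rcond=None)[0];a=o1+s[0]*d1;b=o2+s[1]*d2
    return (a+b)/2,np.linalg.norm(a-b)
E
python3 - <<'E'
from h import *
np.set_printoptions(precision=2,suppress=True)
si=lambda x,y:(170+(x-315)/4,210+y/4)
sc=lambda x,y:(230+x/3,125+y/3)
obs=[("side",(130,130,107),si(333,265)),("side",(130,-130,107),si(493,20)),("side",(-130,-130,45),si(773,175)),("side",(-130,130,45),si(642,432)),
("side",(40,-130,107),si(592,58)),("side",(40,130,107),si(438,303)),
("scene",(130,-130,107),sc(183,178)),("scene",(130,130,107),sc(303,67)),("scene",(-130,-130,45),sc(13,125)),("scene",(130,-130,0),sc(172,245)),("scene",(40,-130,107),sc(125,138))]
f=lambda v:np.concatenate([proj(c,rz(v[2])@np.array(P)+[v[0],v[1],0])-u for c,P,u in obs])
r=least_squares(f,[600,100,0],loss="soft_l1");v=r.x;print(v,f(v).reshape(-1,2))
R=rz(v[2]);t=np.array([v[0],v[1],0])
a=0.35;Rf=R@np.array([[np.cos(a),0,-np.sin(a)],[0,1,0],[np.sin(a),0,np.cos(a)]])
p0=t+R@[40,0,107]
inF=lambda P:Rf.T@(P-p0)
print("dial centre",inF(onplane("side",si(615,236),p0,Rf[:,2])))
h=p0+Rf[:,2]*6
print("ptr",inF(onplane("side",si(578,200),h,Rf[:,2])),inF(onplane("side",si(588,209),h,Rf[:,2])),"stud",inF(onplane("side",si(651,303),h,Rf[:,2])))
print("scene dial",inF(onplane("scene",sc(128,80),p0,Rf[:,2])),"ptr?",inF(onplane("scene",sc(148,84),h,Rf[:,2])))
ter=lambda P:R.T@(P-t)
for z in(115,):
  print("term",[ter(onplane(c,u,np.array([0,0,z]),np.array([0,0,1]))) for c,u in(("side",si(442,180)),("side",si(487,113)),("scene",sc(231,88)),("scene",sc(198,115)))])
sc2=lambda x,y:(150+x/4,195+y/4);si2=lambda x,y:(235+(x-420)/4,140+y/4)
print("grip top tri",tri("scene",sc2(207,180),"side",si2(612,140)))
e=[[onplane(c,u,np.array([0,0,12]),np.array([0,0,1])) for u in us] for c,us in(("scene",(sc2(165,225),sc2(252,159))),("side",(si2(588,187),si2(632,122))))]
for p,q in e: print("link ends",p,q,np.linalg.norm(p-q),np.arctan2(*(q-p)[1::-1]),(p+q)/2)
B=[("scene",sc2(218,22)),("scene",sc2(8,142)),("scene",sc2(404,203)),("side",si2(570,12)),("side",si2(790,125)),("side",si2(665,290)),("side",si2(440,140))]
for c,u in B: print("bin",onplane(c,u,np.array([0,0,45]),np.array([0,0,1])))
E
```

```text
[519.28 229.15   0.02] [[-1.61  0.12]
 [-0.96 -0.84]
 [ 0.45 -1.21]
 [ 0.07  1.99]
 [-1.26 -1.06]
 [-1.33  2.03]
 [-1.35 -0.03]
 [-1.23  0.11]
 [-1.86 -0.63]
 [ 0.27 -0.9 ]
 [-2.79  2.14]]
dial centre [-91.45  -1.4    0.  ]
ptr [-52.19  -7.94   6.  ] [-62.39  -5.85   6.  ] stud [-139.53   34.4     6.  ]
scene dial [-86.47   2.83   0.  ] ptr? [-44.04  -7.56   6.  ]
term [array([ 85.41,  31.57, 115.  ]), array([ 83.35, -38.47, 115.  ]), array([ 91.13,  33.49, 115.  ]), array([ 88.7, -33.5, 115. ])]
grip top tri (array([ 544.12, -230.94,   28.3 ]), np.float64(6.61062752991771))
link ends [ 544.32 -276.7    12.  ] [ 549.73 -179.55   12.  ] 97.3048892879965 1.5151315124580493 [ 547.02 -228.12   12.  ]
link ends [ 542.83 -182.06   12.  ] [ 538.86 -278.37   12.  ] 96.39371591400601 -1.6119528035669473 [ 540.85 -230.22   12.  ]
bin [ 439.65 -104.3    45.  ]
bin [ 405.29 -316.63   45.  ]
bin [ 693.99 -153.03   45.  ]
bin [ 643.76 -359.85   45.  ]
bin [ 393.21 -312.48   45.  ]
bin [423.16 -74.95  45.  ]
bin [ 680.73 -145.88   45.  ]
```

>>> {"fn": "carry_out", "kwargs": {
  "series": [
    [0.51,0.79,0,-0.47],
    [0.51,0.79,0,-0.47],
    [0.51,0.79,0,-0.47],
    [0.51,0.79,0,-0.47],
    [0.51,0.79,0,-0.47]
  ],
  "fingers": 0.15
}}

```text
t: 1.2
eef_pos: [321.1, -395.4, 214.8]
tcp_rot: [3.141, -0.0, 0.065]
ft_force: [1.7, -0.5, 0.6]
opening: 0.636
grip_force: 0.0
```

>>> {"fn": "carry_out", "kwargs": {
  "series": [
    [0.51,0.79,0,-0.47],
    [0.51,0.79,0,-0.47],
    [0.51,0.79,0,-0.47],
    [0.51,0.79,0,-0.47],
    [0.51,0.79,0,-0.47]
  ]
}}

```text
t: 1.7
eef_pos: [448.8, -197.8, 214.9]
tcp_rot: [3.141, -0.001, -0.181]
ft_force: [0.5, -0.8, 0.2]
opening: 0.426
grip_force: 0.0
```

```bash
python3 - <<'E'
from h import *
k=env.calibration("wrist");w=env.read_camera("wrist");np.save("w1.npy",np.array([k["K"],k["pose"]],dtype=object),allow_pickle=True)
cv2.imwrite("w1raw.png",w[:,:,::-1])
s=env.state();print(s["eef_pos"],s["tcp_rot"],np.round(k["pose"],2).tolist())
E
```

```text
[ 451.15289443 -193.22580669  214.97113093] [-3.14044673e+00 -1.08133036e-03 -1.81537191e-01] [[-0.18, -0.94, -0.27, 526.05], [-0.98, 0.17, 0.05, -212.63], [0.0, 0.28, -0.96, 384.94], [0.0, 0.0, 0.0, 1.0]]
```

>>> {"fn": "carry_out", "kwargs": {
  "series": [
    [0.03,0.95,0,0],
    [0.03,0.95,0,0],
    [0.03,0.95,0,0],
    [0.03,0.95,0,0],
    [0.03,0.95,0,0]
  ]
}}

```text
t: 2.25
eef_pos: [455.2, 39.8, 214.9]
tcp_rot: [3.142, -0.001, -0.179]
ft_force: [0.7, -0.4, -1.2]
opening: 0.422
grip_force: 0.0
```

>>> {"fn": "carry_out", "kwargs": {
  "series": [
    [0.03,0.95,0,0],
    [0.03,0.95,0,0],
    [0.03,0.95,0,0],
    [0.0,0.7,0,0],
    [0,0,0,0]
  ]
}}

```text
t: 2.75
eef_pos: [459.7, 218.8, 214.6]
tcp_rot: [-3.141, -0.0, -0.174]
ft_force: [0.7, -1.1, -0.4]
opening: 0.425
grip_force: 0.0
```

```bash
python3 - <<'E'
from h import *
k=env.calibration("wrist");w=env.read_camera("wrist");np.save("w2.npy",np.array([k["K"],k["pose"]],dtype=object),allow_pickle=True)
cv2.imwrite("w2raw.png",w[:,:,::-1])
a=cv2.imread("w1raw.png");b=w[:,:,::-1]
cv2.imwrite("pics/e.png",cv2.resize(b,(800,600),interpolation=cv2.INTER_CUBIC));cv2.imwrite("pics/f.png",cv2.resize(a,(800,600),interpolation=cv2.INTER_CUBIC))
s=env.state();print(s["t"],s["eef_pos"],s["tcp_rot"],s["opening"],s["ft_force"])
E
```

```text
2.8 [459.62079562 216.98961757 214.50874268] [ 3.14142035e+00  6.50765879e-05 -1.75046847e-01] 0.42751760657036353 [-0.6956349  -0.37810336  0.01144907]
```

View pics/e.png

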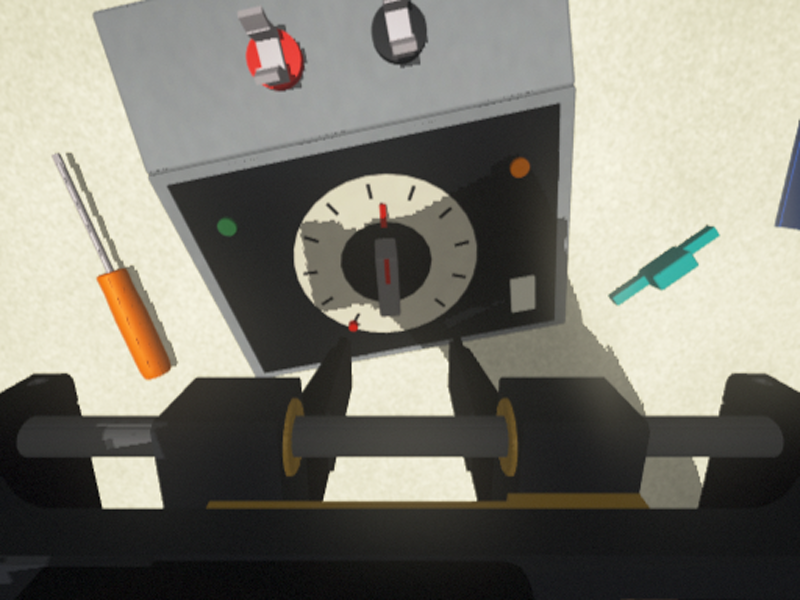

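View pics/f.png

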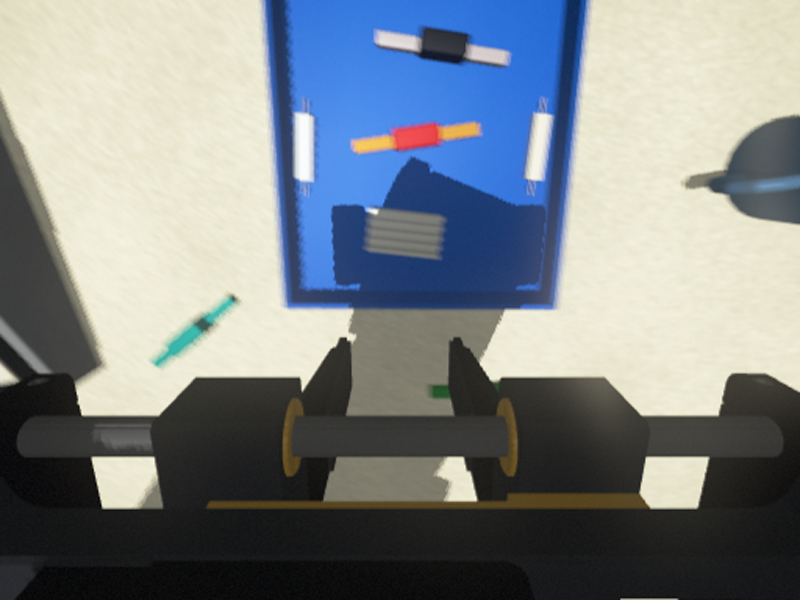

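Picture e shows the knob's bar from (385,238) to (390,315), the pointer tip at (382,205), the stud at (353,326), and the terminals at (271,58) and (399,28). Picture f shows the brass link from (353,147) to (480,129) with its red grip at (416,137).

```bash
python3 - <<'E'
from h import *
np.set_printoptions(precision=2,suppress=True)
def L(f):
    a=np.load(f,allow_pickle=True);return np.array(a[0],float),np.array(a[1].tolist(),float)
L=lambda f:(lambda a:(np.array(a[0].tolist(),float),np.array(a[1].tolist(),float)))(np.load(f,allow_pickle=True))
w1,w2=L("w1.npy"),L("w2.npy")
px=lambda x,y:((x+.5)*.64-.5,(y+.5)*.64-.5)
obs=[((130,130,107),px(95,12)),((40,130,107),px(150,172)),((40,-130,107),px(575,85)),((-130,130,45),px(263,375)),((-130,-130,45),px(565,322))]
f=lambda v:np.concatenate([proj(0,rz(v[2])@np.array(P)+[v[0],v[1],0],w2)-u for P,u in obs])
v=least_squares(f,[519,229,0.02],loss="soft_l1").x;print(v,f(v).reshape(-1,2))
R=rz(v[2]);t=np.array([v[0],v[1],0]);a=.35
Rf=R@np.array([[np.cos(a),0,-np.sin(a)],[0,1,0],[np.sin(a),0,np.cos(a)]]);p0=t+R@[40,0,107]
inF=lambda u,h:Rf.T@(onplane(0,u,p0+Rf[:,2]*h,Rf[:,2],w2)-p0)
for n,u,h in(("bar far",px(385,238),35),("bar near",px(390,315),35),("tip",px(382,205),6),("stud",px(353,326),6),("dialL",px(293,250),0),("dialR",px(477,250),0),("dial far",px(387,174),0),("dial near",px(387,332),0)): print(n,inF(u,h))
for b in(-90,):
  print("axis",p0+Rf@[b,0,0],"bar at 28",p0+Rf@[b,0,28])
Z=np.array([0,0,1.])
for n,u in(("red",px(271,60)),("blk",px(399,30))): 
  P=onplane(0,u,125*Z,Z,w2);print(n,P,R.T@(P-t))
p,q=[onplane(0,px(*u),11*Z,Z,w1) for u in((353,147),(480,129))];print("link",p,q,np.linalg.norm(p-q),(p+q)/2,np.arctan2(*(p-q)[1::-1]))
print("grip top",onplane(0,px(417,136),31*Z,Z,w1))
E
```

```text
[520.92 222.74   0.02] [[-1.52 -2.01]
 [-0.18  2.47]
 [ 4.84 -0.41]
 [-2.07  3.1 ]
 [ 2.9   0.79]]
bar far [-53.44  -2.36  35.  ]
bar near [-111.16    6.1    35.  ]
tip [-45.48  -3.23   6.  ]
stud [-137.76   38.72    6.  ]
dialL [-67.61  63.35   0.  ]
dialR [-95.77 -61.34   0.  ]
dial far [-28.51 -10.19   0.  ]
dial near [-154.87   15.49    0.  ]
axis [476.39 221.85  76.14] bar at 28 [466.79 221.66 102.44]
red [602.22 261.59 125.  ] [ 82.06  37.22 125.  ]
blk [604.27 192.75 125.  ] [ 82.73 -31.64 125.  ]
link [ 547.88 -179.07   11.  ] [ 542.98 -280.51   11.  ] 101.55691134141725 [ 545.43 -229.79   11.  ] 1.5225431847423232
grip top [ 545.71 -229.73   31.  ]
```

>>> {"fn": "carry_out", "kwargs": {
  "series": [
    [0.13,0.19,-0.2,0.3],
    [0,0,-0.5,0.3],
    [0,0,-0.5,0.3],
    [0,0,-0.2,0],
    [0,0,0,0]
  ]
}}

```text
t: 3.3
eef_pos: [466.4, 224.2, 143.4]
tcp_rot: [3.14, 0.002, -0.086]
ft_force: [-0.8, 0.0, -0.2]
opening: 0.427
grip_force: 0.0
```

```bash
python3 - <<'E'
from h import *
k=env.calibration("wrist");w=env.read_camera("wrist");np.save("w3.npy",np.array([k["K"],k["pose"]],dtype=object),allow_pickle=True)
cv2.imwrite("w3raw.png",w[:,:,::-1])
cv2.imwrite("pics/g.png",cv2.resize(w[:,:,::-1],(800,600),interpolation=cv2.INTER_CUBIC))
s=env.state();print(s["t"],s["eef_pos"],s["tcp_rot"],s["opening"],s["ft_force"])
E
```

```text
3.35 [466.77698479 224.47329275 144.47929814] [ 3.14113862e+00  8.30646719e-04 -8.55550396e-02] 0.4246349698243159 [0.96904044 0.14227106 0.15588143]
```

View pics/g.png

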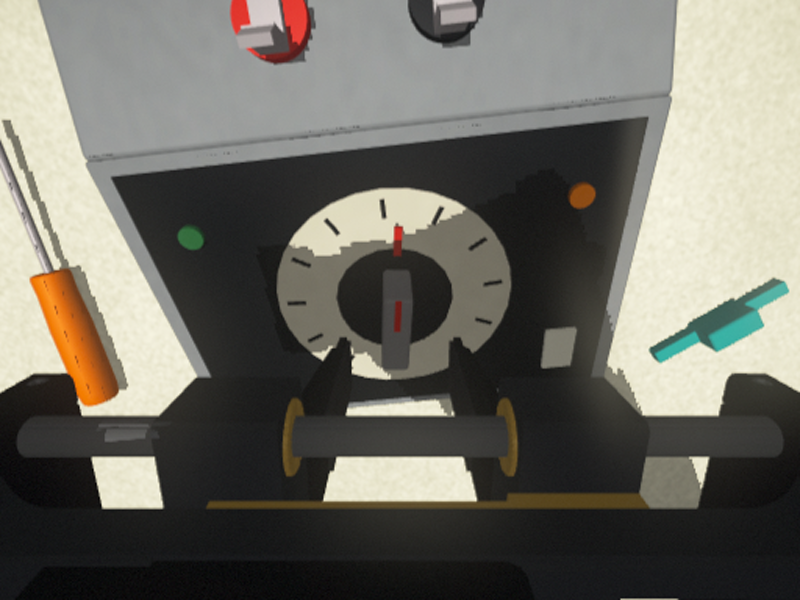

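Picture g shows the bar at column 397, between fingertips at 347 and 457, aligned and nearly centred. I'll descend around it.

>>> {"fn": "carry_out", "kwargs": {
  "series": [
    [0,0.03,-0.3,0],
    [0,0,-0.3,0],
    [0,0,-0.3,0],
    [0,0,-0.05,0],
    [0,0,0,0]
  ]
}}

```text
t: 3.85
eef_pos: [466.9, 226.5, 97.9]
tcp_rot: [-3.141, -0.001, -0.085]
ft_force: [-0.7, -0.3, -0.0]
opening: 0.424
grip_force: 0.0
```

>>> {"fn": "carry_out", "kwargs": {
  "series": [
    [0,0,0,0.5],
    [0,0,0,1],
    [0,0,0,1],
    [0,0,0,1],
    [0,0,0,1]
  ],
  "fingers": 0.45
}}

```text
t: 4.35
eef_pos: [466.6, 226.3, 98.4]
tcp_rot: [3.141, -0.001, 0.391]
ft_force: [-2.5, -4.3, 3.3]
opening: 0.275
grip_force: 2.6
```

>>> {"fn": "carry_out", "kwargs": {
  "series": [
    [0,0,0,1],
    [0,0,0,1],
    [0,0,0,1],
    [0,0,0,1],
    [0,0,0,1]
  ]
}}

```text
t: 4.85
eef_pos: [466.9, 226.2, 98.6]
tcp_rot: [3.14, -0.001, 0.915]
ft_force: [0.6, -4.0, 3.1]
opening: 0.273
grip_force: 3.3
```

>>> {"fn": "carry_out", "kwargs": {
  "series": [
    [0,0,0,1],
    [0,0,0,1],
    [0,0,0,1],
    [0,0,0,1],
    [0,0,0,1]
  ]
}}

```text
t: 5.35
eef_pos: [466.9, 226.3, 98.6]
tcp_rot: [3.14, -0.0, 1.438]
ft_force: [0.5, -3.4, 1.2]
opening: 0.275
grip_force: 3.0
```

>>> {"fn": "carry_out", "kwargs": {
  "series": [
    [0,0,0,1],
    [0,0,0,1],
    [0,0,0,1],
    [0,0,0,1],
    [0,0,0,1]
  ]
}}

```text
t: 5.85
eef_pos: [466.7, 226.6, 98.6]
tcp_rot: [3.14, -0.0, 1.962]
ft_force: [-2.1, 0.4, 3.2]
opening: 0.278
grip_force: 3.8
```

>>> {"fn": "carry_out", "kwargs": {
  "series": [
    [0,0,0,1],
    [0,0,0,1],
    [0,0,0,1],
    [0,0,0,1],
    [0,0,0,0]
  ]
}}

```text
t: 6.35
eef_pos: [466.3, 226.5, 98.4]
tcp_rot: [3.141, 0.0, 2.378]
ft_force: [-4.3, -0.3, 4.3]
opening: 0.275
grip_force: 2.7
```

>>> {"fn": "carry_out", "kwargs": {
  "series": [
    [0,0,0,0.8],
    [0,0,0,0.8],
    [0,0,0,0.6],
    [0,0,0,0.6],
    [0,0,0,0]
  ]
}}

```text
t: 6.85
eef_pos: [466.1, 226.3, 98.0]
tcp_rot: [-3.141, -0.0, 2.669]
ft_force: [-4.3, -2.5, 3.2]
opening: 0.274
grip_force: 2.9
```

```bash
python3 - <<'E'
from h import *
s=env.state();print(s["eef_pos"],s["tcp_rot"],s["opening"],s["ft_force"],s["moment"],s["grip_force"])
E
```

```text
[466.1274501  226.29298455  97.98153723] [-3.14131498e+00 -2.25901244e-04  2.66850276e+00] 0.2738261240920652 [-4.27774503 -2.45791834  3.16355213] [-0.42877052  0.64989797 -0.11548873] 2.907206605304964
```

>>> {"fn": "carry_out", "kwargs": {
  "series": [
    [0,0,0,0.6],
    [0,0,0,0.6],
    [0,0,0,0.5],
    [0,0,0,0.3],
    [0,0,0,0]
  ]
}}

```text
t: 7.35
eef_pos: [466.1, 226.2, 98.0]
tcp_rot: [-3.141, -0.0, 2.877]
ft_force: [-4.4, -2.4, 3.6]
opening: 0.277
grip_force: 2.9
```

```bash
python3 - <<'E'
from h import *
s=env.state();print(s["eef_pos"],s["tcp_rot"],s["opening"],s["ft_force"],s["moment"],s["grip_force"])
E
```

```text
[466.14546452 226.17250784  97.95365814] [-3.14118405e+00 -2.80754224e-04  2.87690928e+00] 0.2769915547552836 [-4.41734413 -2.39133617  3.60699471] [-0.64146434  0.55712363 -0.11708534] 2.909781227572239
```

>>> {"fn": "carry_out", "kwargs": {
  "series": [
    [0,0,0,0.5],
    [0,0,0,0.5],
    [0,0,0,0.3],
    [0,0,0,0.2],
    [0,0,0,0]
  ]
}}

```text
t: 7.85
eef_pos: [465.9, 226.0, 98.0]
tcp_rot: [-3.141, -0.001, 3.033]
ft_force: [-6.4, -4.8, 6.2]
opening: 0.273
grip_force: 15.0
```

```bash
python3 - <<'E'
from h import *
s=env.state();print(s["eef_pos"],s["tcp_rot"],s["opening"],s["ft_force"],s["moment"],s["grip_force"])
w=env.read_camera("side")
cv2.imwrite("pics/h.png",cv2.resize(w[200:340,160:300,::-1],(560,560),interpolation=cv2.INTER_CUBIC))
E
```

```text
[465.87981623 225.99558622  98.00571525] [-3.14107569e+00 -9.75222290e-04  3.03261572e+00] 0.2734313465252281 [-6.35095928 -4.84034877  6.17784345] [-0.8690865   0.77135998 -0.60283178] 15.025430856621824
```

View pics/h.png

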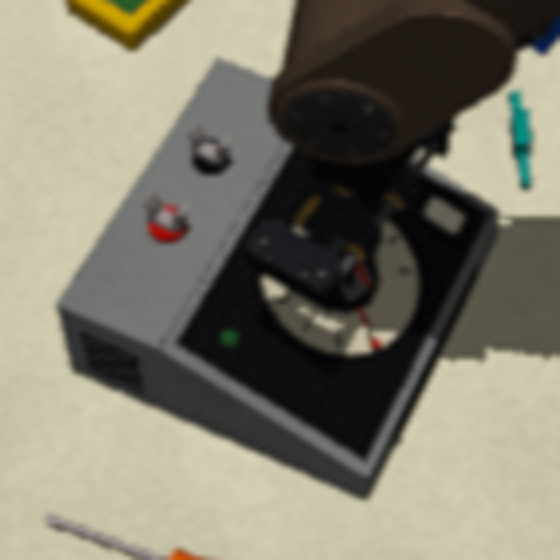

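The pointer lies on the stud, and the moment rose to −0.6 N m, so the knob is at its stop. I'll back off inside the slack, rise and go to the link.

>>> {"fn": "carry_out", "kwargs": {
  "series": [
    [0,0,0,-1],
    [0,0,0,-0.6],
    [0,0,0.7,0],
    [0,0,0.8,0],
    [0,0,0.8,0]
  ]
}}

```text
t: 8.4
eef_pos: [466.7, 226.5, 214.3]
tcp_rot: [3.141, 0.001, 2.865]
ft_force: [0.5, 1.2, -0.1]
opening: 0.276
grip_force: 0.0
```

>>> {"fn": "carry_out", "kwargs": {
  "series": [
    [0.16,-0.91,0.05,-1],
    [0.16,-0.91,0,-1],
    [0.16,-0.91,0,-1],
    [0.16,-0.91,0,-1],
    [0.16,-0.91,0,-1]
  ],
  "fingers": -0.05
}}

```text
t: 8.9
eef_pos: [507.0, -3.0, 215.8]
tcp_rot: [3.14, 0.002, 2.338]
ft_force: [0.8, -0.1, -0.9]
opening: 0.52
grip_force: 0.0
```

>>> {"fn": "carry_out", "kwargs": {
  "series": [
    [0.16,-0.91,0,-1],
    [0.16,-0.91,0,-1],
    [0.16,-0.91,0,-1],
    [0.16,-0.91,0,-1],
    [0,0,0,-1]
  ]
}}

```text
t: 9.4
eef_pos: [539.4, -188.0, 215.2]
tcp_rot: [3.14, 0.002, 1.81]
ft_force: [-1.1, 0.4, -0.2]
opening: 0.526
grip_force: 0.0
```

>>> {"fn": "carry_out", "kwargs": {
  "series": [
    [0,0,-0.5,-1],
    [0,0,-0.5,-1],
    [0,0,-0.4,-0.8],
    [0,0,0,0],
    [0,0,0,0]
  ]
}}

```text
t: 9.9
eef_pos: [538.9, -183.3, 145.6]
tcp_rot: [3.141, 0.0, 1.529]
ft_force: [-0.4, -0.3, 0.1]
opening: 0.524
grip_force: 0.0
```

```bash
python3 - <<'E'
from h import *
k=env.calibration("wrist");w=env.read_camera("wrist");np.save("w4.npy",np.array([k["K"],k["pose"]],dtype=object),allow_pickle=True)
x=env.read_camera("side")
o=np.zeros((600,800,3),np.uint8);o[:384,:512]=w[:,:,::-1]
o[200:500,512:]=cv2.resize(x[225:300,200:272,::-1],(288,300),interpolation=cv2.INTER_CUBIC)
cv2.imwrite("pics/i.png",o)
s=env.state();print(s["t"],s["eef_pos"],s["tcp_rot"],s["opening"],s["ft_force"])
E
```

```text
10.0 [ 539.09887822 -183.29952104  146.11685217] [3.13940519e+00 9.06755656e-04 1.52946010e+00] 0.5213845801443043 [ 0.41174926  0.74629525 -1.20070475]
```

View pics/i.png

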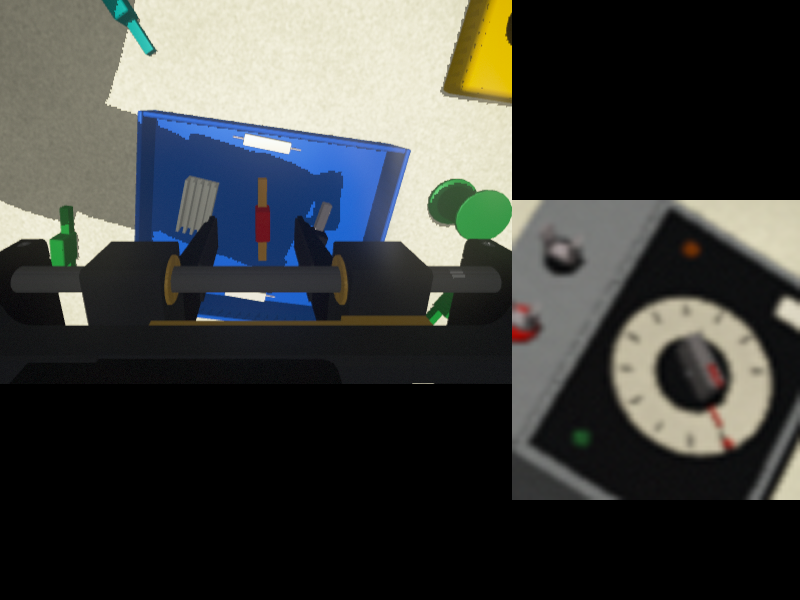

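Picture i shows the pointer in line with the stud, so the knob is at zero. The link runs from (263,179) to (262,260) with its grip at (262,223). I'll localise it.

```bash
python3 - <<'E'
from h import *
np.set_printoptions(precision=2,suppress=True)
w=(lambda a:(np.array(a[0].tolist(),float),np.array(a[1].tolist(),float)))(np.load("w4.npy",allow_pickle=True))
Z=np.array([0,0,1.])
p,q=[onplane(0,u,15*Z,Z,w) for u in((263,179),(262,260))];print(p,q,np.linalg.norm(p-q),(p+q)/2,np.arctan2(*(p-q)[1::-1]))
p,q=[onplane(0,u,31*Z,Z,w) for u in((262.5,207),(262.5,240))];print("grip",p,q)
E
```

```text
[ 547.13 -181.66   15.  ] [ 542.46 -280.42   15.  ] 98.8742173672852 [ 544.79 -231.04   15.  ] 1.5235513494003838
grip [ 545.26 -208.15   31.  ] [ 543.89 -246.53   31.  ]
```

>>> {"fn": "carry_out", "kwargs": {
  "series": [
    [0.12,-0.94,0,0],
    [0,0,-0.4,0],
    [0,0,-0.8,0],
    [0,0,-0.6,0],
    [0,0,0,0]
  ]
}}

```text
t: 10.5
eef_pos: [543.4, -229.5, 52.6]
tcp_rot: [-3.138, -0.002, 1.529]
ft_force: [-1.0, 0.3, 0.5]
opening: 0.523
grip_force: 0.0
```

```bash
python3 - <<'E'
from h import *
s=env.state();print(s["t"],s["eef_pos"],s["tcp_rot"],s["opening"],s["ft_force"])
E
```

```text
10.5 [ 543.40381727 -229.52070249   52.60949069] [-3.13803219e+00 -1.82537964e-03  1.52897124e+00] 0.5227862460583075 [-1.04104136  0.30213694  0.48994637]
```

>>> {"fn": "carry_out", "kwargs": {
  "series": [
    [0.03,-0.02,-0.4,0],
    [0,0,-0.3,0],
    [0,0,-0.15,0],
    [0,0,0,0],
    [0,0,0,0]
  ]
}}

```text
t: 11.0
eef_pos: [546.3, -231.1, 13.0]
tcp_rot: [3.141, 0.0, 1.529]
ft_force: [0.1, -0.2, -0.1]
opening: 0.527
grip_force: 0.0
```

>>> {"fn": "carry_out", "kwargs": {
  "series": [
    [0,0,0,0],
    [0,0,0,0],
    [0,0,0,0],
    [0,0,0,0],
    [0,0,0,0]
  ],
  "fingers": 1
}}

```text
t: 11.5
eef_pos: [545.8, -230.9, 12.3]
tcp_rot: [-3.141, -0.0, 1.529]
ft_force: [0.9, 0.6, 1.5]
opening: 0.164
grip_force: 30.0
```

>>> {"fn": "carry_out", "kwargs": {
  "series": [
    [0,0,0.2,0],
    [0,0,0.4,0],
    [0,0,0.8,0],
    [0,0,0.8,0],
    [0,0,0.8,0]
  ]
}}

```text
t: 12.0
eef_pos: [545.6, -230.8, 164.2]
tcp_rot: [-3.142, -0.0, 1.529]
ft_force: [0.2, 0.3, -0.9]
opening: 0.167
grip_force: 30.0
```

>>> {"fn": "carry_out", "kwargs": {
  "series": [
    [0.14,0.7,0.5,0.2],
    [0.14,0.9,0.3,0],
    [0.14,0.9,0.2,0],
    [0.14,0.95,0,0],
    [0.14,0.95,0,0]
  ]
}}

```text
t: 12.5
eef_pos: [580.8, -9.2, 213.3]
tcp_rot: [3.14, 0.0, 1.549]
ft_force: [1.3, 0.5, -2.1]
opening: 0.165
grip_force: 30.0
```

>>> {"fn": "carry_out", "kwargs": {
  "series": [
    [0.14,0.95,0,0],
    [0.14,0.95,0,0],
    [0.1,0.8,0,0],
    [0,0.1,0,0],
    [0,0,0,0]
  ]
}}

```text
t: 13.0
eef_pos: [599.6, 130.0, 212.4]
tcp_rot: [-3.142, 0.0, 1.552]
ft_force: [-0.1, -0.0, -2.1]
opening: 0.162
grip_force: 30.0
```

```bash
python3 - <<'E'
from h import *
k=env.calibration("wrist");w=env.read_camera("wrist");np.save("w5.npy",np.array([k["K"],k["pose"]],dtype=object),allow_pickle=True)
cv2.imwrite("pics/j.png",cv2.resize(w[:,:,::-1],(800,600),interpolation=cv2.INTER_CUBIC))
s=env.state();print(s["t"],s["eef_pos"],s["tcp_rot"],s["opening"],s["ft_force"])
E
```

```text
13.05 [599.6431873  128.86735924 212.39067822] [-3.14149519e+00  3.13613041e-04  1.55036868e+00] 0.16772838830548914 [-0.56543693 -0.47547029 -1.9836113 ]
```

View pics/j.png

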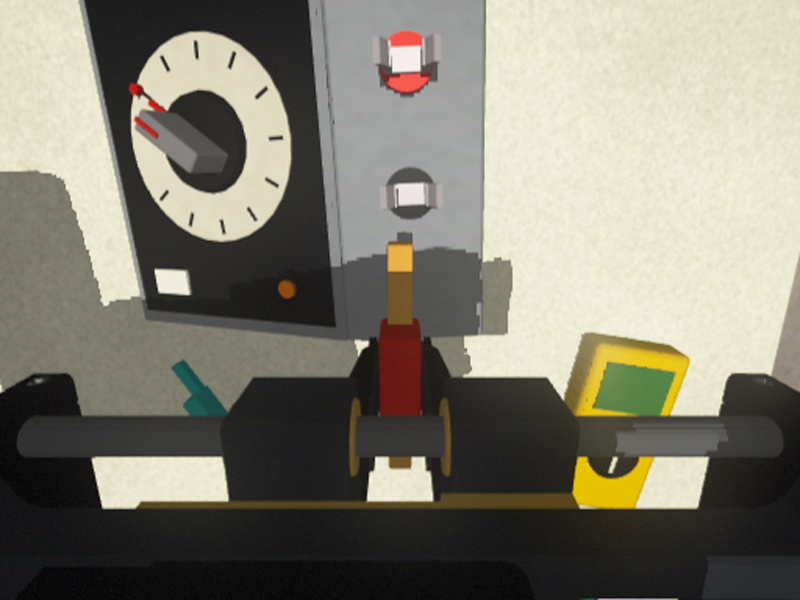

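Picture j shows the slot floors at (406,59) for red and (411,194) for black. The held link's far end is at (400,243) and its grip is centred at column 400. The knob is still at zero.

```bash
python3 - <<'E'
from h import *
np.set_printoptions(precision=2,suppress=True)
w=(lambda a:(np.array(a[0].tolist(),float),np.array(a[1].tolist(),float)))(np.load("w5.npy",allow_pickle=True))
px=lambda x,y:((x+.5)*.64-.5,(y+.5)*.64-.5)
Z=np.array([0,0,1.])
r,b=[onplane(0,px(*u),121*Z,Z,w) for u in((406.5,59),(411,194.5))]
print(r,b,"c",(r+b)/2,np.linalg.norm(r-b),np.arctan2(*(r-b)[1::-1]))
e=onplane(0,px(400,243),215*Z,Z,w);e2=onplane(0,px(400,468),215*Z,Z,w)
g1,g2=[onplane(0,px(*u),231*Z,Z,w) for u in((400.5,320),(400,418))]
print("end",e,e2,"grip",g1,g2)
E
```

```text
[605.81 262.45 121.  ] [607.29 192.28 121.  ] c [606.55 227.36 121.  ] 70.18756641174662 1.5917977654837958
end [600.75 179.94 215.  ] [598.77  80.08 215.  ] grip [600.43 154.7  231.  ] [599.46 114.83 231.  ]
```

>>> {"fn": "carry_out", "kwargs": {
  "series": [
    [0.06,0.6,0,0.39],
    [0.07,0.7,0,0],
    [0,0.65,0,0],
    [0,0,0,0],
    [0,0,0,0]
  ]
}}

```text
t: 13.55
eef_pos: [606.4, 225.3, 212.2]
tcp_rot: [-3.141, 0.0, 1.59]
ft_force: [-0.2, -0.5, -0.8]
opening: 0.164
grip_force: 30.0
```

>>> {"fn": "carry_out", "kwargs": {
  "series": [
    [0,0,-0.3,0],
    [0,0,-0.4,0],
    [0,0,-0.3,0],
    [0,0,0,0],
    [0,0,0,0]
  ]
}}

```text
t: 14.05
eef_pos: [606.8, 225.1, 162.7]
tcp_rot: [3.141, 0.0, 1.589]
ft_force: [-0.2, 0.1, -1.2]
opening: 0.167
grip_force: 30.0
```

```bash
python3 - <<'E'
from h import *
k=env.calibration("wrist");w=env.read_camera("wrist")
s=env.state();print(s["t"],s["eef_pos"],s["tcp_rot"],s["opening"],s["ft_force"])
E
```

```text
14.1 [607.02245265 225.50168522 163.17224731] [ 3.14040157e+00 -1.32780505e-04  1.58910488e+00] 0.16524160922643596 [ 0.56220573 -0.2156309  -1.3837627 ]
```

>>> {"fn": "carry_out", "kwargs": {
  "series": [
    [0,0.02,-0.2,0],
    [0,0,-0.2,0],
    [0,0,-0.14,0],
    [0,0,-0.08,0],
    [0,0,0,0]
  ]
}}

```text
t: 14.6
eef_pos: [606.2, 227.5, 130.3]
tcp_rot: [-3.14, 0.0, 1.59]
ft_force: [0.5, 0.9, -1.7]
opening: 0.165
grip_force: 30.0
```

>>> {"fn": "carry_out", "kwargs": {
  "series": [
    [0,0,-0.03,0],
    [0,0,-0.03,0],
    [0,0,0,0],
    [0,0,0,0],
    [0,0,0,0]
  ]
}}

```text
t: 15.1
eef_pos: [606.5, 227.5, 128.3]
tcp_rot: [3.141, -0.0, 1.59]
ft_force: [0.2, 0.6, -1.5]
opening: 0.166
grip_force: 30.0
```

>>> {"fn": "carry_out", "kwargs": {
  "series": [
    [0,0,-0.02,0],
    [0,0,-0.02,0],
    [0,0,0,0],
    [0,0,0,0],
    [0,0,0,0]
  ]
}}

```text
t: 15.6
eef_pos: [606.5, 227.5, 128.2]
tcp_rot: [3.14, -0.0, 1.59]
ft_force: [-5.9, -1.9, 16.1]
opening: 0.166
grip_force: 30.0
```

Contact: 16 N upward, with the link on the fork floors. I'll release to a modest opening and rise.

>>> {"fn": "carry_out", "kwargs": {
  "series": [
    [0,0,0.02,0],
    [0,0,0,0],
    [0,0,0,0],
    [0,0,0,0],
    [0,0,0,0]
  ],
  "fingers": 0.2
}}

```text
t: 16.1
eef_pos: [606.4, 227.5, 127.0]
tcp_rot: [-3.141, 0.0, 1.59]
ft_force: [-0.4, -0.2, 0.4]
opening: 0.399
grip_force: 0.0
```

>>> {"fn": "carry_out", "kwargs": {
  "series": [
    [0,0,0.3,0],
    [0,0,0.5,0],
    [0,0,0.5,0],
    [0,0,0.4,0],
    [0,0,0,0]
  ]
}}

```text
t: 16.6
eef_pos: [607.4, 227.8, 214.8]
tcp_rot: [3.137, -0.001, 1.59]
ft_force: [-0.2, 0.0, 0.1]
opening: 0.398
grip_force: 0.0
```

>>> {"fn": "carry_out", "kwargs": {
  "series": [
    [0,-0.7,0,0],
    [0,-0.7,0,0],
    [0,-0.6,0,0],
    [0,0,0,0],
    [0,0,0,0]
  ]
}}

```text
t: 17.1
eef_pos: [606.3, 127.2, 211.4]
tcp_rot: [-3.141, -0.0, 1.589]
ft_force: [-0.0, 0.7, -0.7]
opening: 0.401
grip_force: 0.0
```

```bash
python3 - <<'E'
from h import *
np.set_printoptions(precision=2,suppress=True)
k=env.calibration("wrist");cal=(np.array(k["K"]),np.array(k["pose"]));w=env.read_camera("wrist");sd=env.read_camera("side")
s=env.state();print(s["t"],s["eef_pos"],s["opening"],s["ft_force"])
hsv=cv2.cvtColor(w,cv2.COLOR_RGB2HSV)
def comps(m,n):
    k_,_,st,c=cv2.connectedComponentsWithStats(m.astype(np.uint8));
    for i in range(1,k_):
        if st[i,4]>40: print(n,st[i],c[i],[onplane(0,c[i],np.array([0,0,z]),np.array([0,0,1.]),cal) for z in(131,147)])
H,S,V=hsv[...,0],hsv[...,1],hsv[...,2]
comps((H>10)&(H<24)&(S>120)&(V>90),"brass");comps(((H<7)|(H>172))&(S>150)&(V>70),"red")
for P in((606.5,227.4,147),(605.5,277.4,131),(607.5,177.4,131)): print("expected",proj(0,P,cal))
E
```

```text
17.2 [606.32 128.26 211.61] 0.3974319250107157 [ 0.15 -0.06  0.49]
brass [252  11  13  41 512] [258.25  30.82] [array([605.98, 262.24, 131.  ]), array([605.94, 258.56, 147.  ])]
brass [253 102  11  38 418] [258.  120.5] [array([607.13, 193.43, 131.  ]), array([607.02, 194.15, 147.  ])]
brass [171 174  11  12  99] [175.96 179.21] [array([533.78, 140.35, 131.  ]), array([538.35, 144.47, 147.  ])]
brass [360 221  74  21 427] [391.34 228.76] [array([736.12,  95.26, 131.  ]), array([727.76, 102.25, 147.  ])]
brass [315 256  12  48 191] [322.57 277.26] [array([674.99,  41.29, 131.  ]), array([670.54,  51.74, 147.  ])]
brass [185 259   6  45 140] [187.18 282.3 ] [array([538.62,  32.96, 131.  ]), array([542.89,  43.94, 147.  ])]
brass [213 321  99   4 192] [261.18 322.47] [array([614.56, -14.56, 131.  ]), array([613.97,  -0.54, 147.  ])]
red [79 42  9  8 58] [82.55 46.16] [array([465.67, 248.87, 131.  ]), array([474.6 , 246.05, 147.  ])]
red [ 242   43   31   59 1090] [258.23  73.2 ] [array([606.58, 231.12, 131.  ]), array([606.5 , 229.43, 147.  ])]
red [81 64 15 14 56] [87.88 70.75] [array([467.25, 230.61, 131.  ]), array([476.08, 228.96, 147.  ])]
expected [258.17  76.04]
expected [258.01   8.95]
expected [258.06 139.41]
```

The link's ends are at rows 11 and 140 against 9 and 139 expected, and it is in line, so it sits level in both forks. The arm is clear. Handing in.

```bash
python3 -c "
from cell import env
print(env.job_done())"
```

```text
the job is handed in; nothing more can be done
None
```

I turned the knob back to its zero stop, laid the brass link down in both output forks with its grip on top, and handed the job in at about 17 s; no verdict came back.

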